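# Turn the leaf of the temper-colour sample book

### The arm

A 6-joint arm with a two-finger parallel gripper is mounted at the origin on the work surface. World frame = base frame: x ahead of the robot, y to its left, z up, the work surface at z = 0. Lengths are in m, angles in rad, forces in N, time in s.
With the tool pointing down it reaches from about 0.3 to 0.875 m from the base axis. Payload 6.4 kg.
Tool frame: the origin (TCP) lies at the very end of the fingers, on their centre line; the grasp point (between the pads) lies 19 mm behind it; z points along the fingers, y is the direction in which the jaws open and shut (so a half turn about z gives the same grasp; the last joint's range is limited). The gripper opens to 88 mm and grips with 3 to 60 N. Pads are 18 mm wide; open, the fingers measure 123 mm over their backs; the gripper's body (75 mm by 187 mm) begins 45 mm behind the grasp point.
Start: joints at [-1.356, 0.181, 1.607, -0, 1.354, -0.206], TCP at [0.235, -0.525, 0.239] pointing down, gripper open.
Joint ranges: [-2.99, 2.99], [-0.89, 2.07], [0.3, 2.58], [-1.14, 4.28], [0, 2.63], [-3.12, 3.12]. Speed limits (rad/s): [2.57, 2.57, 3.01, 3.14, 3.14, 3.14].

### API

Orientations are given as a unit quaternion [x, y, z, w].
In Python, from bench import ctrl, imaging, spotter gives the robot as it stands. The module is installed in compiled form; this text tells all that it offers.
- The arm moves only by the tool move_arm, never from a script. Its argument "increments" is a list of rows, each a list of 5 numbers: the shift along the tool's x, y, z in mm, then the turn about the tool's z in degrees, then the opening, from 0 (shut) to 1 (fully open). In form: [[tx, ty, tz, turn, jaw], ...]. A call has exactly 5 rows; each row is the pose to reach, as a shift and turn from the pose measured when the call began, along the tool's axes at that moment; what a row does not reach only later rows make up. A row lasts 1/10 s, in which the tool goes at most 50 mm and 8.59 degrees, less where a joint would pass 70% of its speed; a pose out of reach is approached as far as the arm can. A call with a gripper value outside its range is refused whole. The fingers move at their own pace and stop on an object; "force" is the grip in N (left out, the last holds). Time passes only in rows, so rows that repeat a pose let the fingers close, or fill a call up. It gives the time, the measured TCP pose, the force and the opening at its end, in the units of the state.
- ctrl.sense(): the state, without advancing time (a new reading comes with each control period).
- imaging.grab_frame(name): name is "scene" or "top" or "wrist"; returns a dict with "color" (400x640x3 uint8, red, green, blue), "depth" (400x640 float32, m along the optical axis (not along the pixel's ray), 0 where there is no reading), "fovy" (degrees; the focal length in pixels is half the picture's height over the tangent of half this angle, whatever the lens; pixels are square), "cx", "cy" (the principal point, pixels), "cam_to_world" (4x4, takes a point from camera to world coordinates). Camera axes: x right, y up, looking along -z (the intrinsics and any distortion apply to the point x, -y, -z); pixel columns grow to the right and rows downward; lengths in m; the calibration is good to about 2 mm. A picture is of the moment at which its call begins.
- ctrl.job_done(): hands the job in, once; it reports no verdict.
Trained networks look in a picture, given as the dict that the camera call returned (one of the last four; its "shot" number tells which), for a name from the list of things; names that differ only in an ending like _2 or _b are one class to them, and where a whole thing is asked for, a point or a joint stands for the part that bears it (a point fixed in the world has none). Each returns a list of dicts, best first, with "score" (0 to 1); they miss things now and then, are a little off and sometimes report something else, mostly with a low value. They report only what shows in the picture. A call takes as long as a camera call. They do not tell look-alikes from the thing itself.
- spotter.find_in(picture, target): "box" ([centre column, centre row, width, height] in pixels, round what is visible of it).
- spotter.place_of(picture, target): "pixel" ([column, row] in pixels: a listed point, or the origin of a listed thing).
The state is a dict: "clock": time; "q": joint angles; "qvel": joint speeds; "effort": joint torques, N m; "eef_pos": TCP position; "tool_rot": TCP orientation; "contact_force": force on the tool from outside, world axes, zero at the start; "torque": the same for the moment, N m; "gripper_width": finger opening in m.
Only numpy, scipy, OpenCV 4.12 (cv2) and the standard library are available. Lean on these libraries where they do the work, as an engineer would, in place of code of your own. Each camera call takes 0.05 s, during which the arm holds its last target.

### The job

The hinged metal leaf of the temper-colour sample book stands ajar on the right, and a grooved steel block is sitting on the bench to the left of the spine, where the leaf has to land. Push the block along the bench with a fingertip, without lifting or tipping it, until it is clear of the leaf's landing place; only then push the leaf up and over its spine and press it down until it lies flat on the left. Leave the other tools and containers where they are, and finish clear of everything.

Things in the scene. Friction and masses are not known exactly. Their poses are not given: they have to be found in the camera images.
- book: temper-colour sample book, fixed. Origin on the bench top (z = 0) under the middle of the spine; x along the spine (away from the robot), y to the left side where the leaf must land, z up. Right of the spine (y +12 to -138 mm, x +-90 mm) lies a grey backing plate 6 mm thick; left of it is bare bench. Hinge axis: along x at y = 0, 9 mm up; its two barrels, 12 mm thick, rise to 15 mm
- leaf (a joint): leaf angle, rad: 0 = flat on the backing plate (right), 1.57 = upright, 3.14 = flat on the left at its end stop, its faces then 7 and 11 mm above the bench with nothing under it. Starts ajar at 0.35 to 0.7. The hinge is stiff: the leaf stays at any angle where it is left; a push of 2 to 5 N at the free edge turns it
- leaf_edge (a point): middle of the leaf's free edge, 130 mm from the hinge axis, half-way through its thickness. The leaf is a rigid aluminium plate 4 mm thick, 160 mm along the spine (book x +-80 mm), with colour strips on both faces and an orange band along its free edge
- block_center (a point): centre of the loose grooved steel block, 44 (own x) x 36 x 30 mm high, so 15 mm above the bench; about 0.3 kg; an 18 mm wide, 12 mm deep groove runs along its own y in the top. Starts 75 to 100 mm left of the spine, up to 30 mm either way along it, its x within 0.4 rad of the book's x. Beyond it to the left the bench is free up to book y = 230 mm
- hammer: hammer lying flat beyond the sample book, wooden handle 220 mm, dark steel head 100 mm long, 28 mm high; loose, to be left alone; origin at its underside
- wirebrush: hand brush lying on the robot's side of the sample book; loose, to be left alone; origin at its underside
- tin: green round tin, 60 mm across, 50 mm high, to the left of the book; loose, to be left alone; origin at its underside
- tongs: dark steel tongs lying flat to the right of the book, about 280 mm long, 14 mm high; loose, to be left alone; origin at its underside
- oil: red oil bottle, 68 mm across, 170 mm high, at the far left; loose, to be left alone; origin at its underside
- mug: blue mug, 80 mm across, 90 mm high, at the far right; loose, to be left alone; origin at its underside
- offcut: dark steel bar offcut 140 x 25 x 25 mm lying near the robot's right; loose, to be left alone; origin at its underside
Things that resemble listed ones, but are neither listed nor needed, are in the scene too. Leave any green or red look-alike of the book alone.

How it is judged:
On the way, in this order (a step that is already met when the one before it is completed fails the run):
1. the block has been pushed clear of the leaf's landing place while the leaf is still on the right ((y of block_center in the frame of book above 0.148 m or x of block_center in the frame of book above 0.095 m or x of block_center in the frame of book below -0.095 m) and value of joint leaf below 1.4 rad), for 0.1 s.
2. the leaf lies flat on the left (value of joint leaf above 3.06 rad), for 0.2 s.
At the end, for the whole second after the job is handed in: the leaf is within 0.08 rad of flat on the left (about 10 mm at its edge); the block stands on the bench with its centre more than 148 mm left of the spine or more than 95 mm along the spine from its middle (value of joint leaf above 3.06 rad and (y of block_center in the frame of book above 0.148 m or x of block_center in the frame of book above 0.095 m or x of block_center in the frame of book below -0.095 m) and height (world z) of block_center between 0.008 and 0.022 m); the robot touches nothing.
It fails at once if the block is lifted off the bench (by more than 10 mm) or tipped over (height (world z) of block_center above 0.025 m or angle between block_center's own z axis and vertical above 0.5 rad).
It fails at once if another tool or container is moved by more than 25 mm (distance of any of hammer, wirebrush, tin, tongs, oil, mug, offcut from where it was at the start of the episode above 0.025 m).
It also fails if it takes over 54 s, if anything falls off the work surface, if the arm or the gripper's body presses on something with over 40 N, if the wrist force passes 120 N, or if a joint passes its speed limit or range.

## Working session

There is one attempt and no reset: what is moved stays moved. The work goes in short steps, Python scripts to look and compute and a tool call to move; the robot and the scene stay as the last step left them, time stands still between calls to the robot, and variables do not carry over. Pictures are saved under pics/ and viewed, and the job is handed in when it is done.

Besides the shell and the picture viewer there is one more tool, called after "Request:" by a JSON object that holds its "name" and its "arguments". move_arm: Moves the arm, as the interface text tells. Its arguments: {"type":"object","properties":{"increments":{"type":"array","items":{"type":"array","items":{"type":"number"}}},"force":{"type":"number"}},"required":["increments"]}

```bash
mkdir -p pics; cat > h.py <<'E'
import numpy as np, cv2
from bench import ctrl, imaging, spotter
def save(p,name): cv2.imwrite('pics/'+name,cv2.cvtColor(p['color'],cv2.COLOR_RGB2BGR))
def foc(p): return p['color'].shape[0]/2/np.tan(np.radians(p['fovy'])/2)
def cloud(p):
    d=p['depth'];f=foc(p);H,W=d.shape
    u,v=np.meshgrid(np.arange(W),np.arange(H))
    P=np.stack([(u-p['cx'])/f*d,-(v-p['cy'])/f*d,-d,np.ones_like(d)],-1)
    return (P@np.array(p['cam_to_world']).T)[...,:3]
def proj(p,X):
    T=np.linalg.inv(np.array(p['cam_to_world']));c=T[:3,:3]@np.array(X)+T[:3,3];f=foc(p)
    return p['cx']+f*c[0]/-c[2],p['cy']-f*c[1]/-c[2]
E
python3 - <<'E'
from h import *
print(ctrl.sense())
for n in ['scene','top']:
    p=imaging.grab_frame(n);save(p,n+'0.png');print(n,p['shot'],p['fovy'],p['cx'],p['cy'],[k for k in p]);print(np.round(p['cam_to_world'],3))
    C=cloud(p)
    for t in ['book','leaf_edge','block_center','tin','hammer','wirebrush','oil']:
        r=spotter.place_of(p,t)[:3]
        for x in r:
            u,v=map(int,x['pixel']);print(t,x['score'],x['pixel'],np.round(C[min(v,399),min(u,639)],3) )
    np.savez(n+'0.npz',C=C,col=p['color'])
E
```

```text
{'clock': 0.0, 'q': array([-1.35629444e+00,  1.81513125e-01,  1.60799676e+00, -1.47390601e-05,
        1.35380956e+00, -2.06267021e-01]), 'qvel': array([-1.04123004e-03, -6.83770934e-05,  6.43436497e-04,  2.45884514e-04,
       -1.51427637e-03, -2.23793719e-04]), 'effort': array([-3.07999733e-03, -4.33875632e+01, -3.41850436e+01,  7.00590899e-02,
        3.86611302e-02, -1.47175033e-04]), 'eef_pos': array([ 0.23477843, -0.5242976 ,  0.23783128]), 'tool_rot': array([ 9.77950002e-01,  2.08837373e-01, -1.07502408e-05, -8.63356586e-04]), 'contact_force': array([ 0.03968905, -0.38715189,  0.15225379]), 'torque': array([-0.04569384,  0.01915656, -0.02219938]), 'gripper_width': 0.0878064952412573}
scene 1 54.02019796956782 317.563616961331 203.65755864384 ['color', 'depth', 'fovy', 'cx', 'cy', 'cam_to_world', 'shot']
[[ 0.487 -0.54   0.686  1.32 ]
 [ 0.873  0.317 -0.37  -0.338]
 [-0.018  0.779  0.626  0.793]
 [ 0.     0.     0.     1.   ]]
book 0.98 [298.9, 241.6] [ 0.599 -0.014  0.028]
book 0.58 [355.4, 171.3] [0.373 0.325 0.014]
leaf_edge 0.77 [398.1, 163.6] [0.407 0.489 0.012]
leaf_edge 
[... 467 characters left out ...]
h', 'fovy', 'cx', 'cy', 'cam_to_world', 'shot']
[[ 0.006  0.986 -0.165  0.311]
 [-1.     0.005 -0.007  0.081]
 [-0.006  0.165  0.986  1.407]
 [ 0.     0.     0.     1.   ]]
book 0.97 [338.8, 193.5] [0.576 0.016 0.005]
book 0.78 [233.6, 259.3] [0.366 0.341 0.006]
book 0.63 [153.2, 249.0] [0.395 0.588 0.014]
leaf_edge 0.96 [190.5, 240.8] [0.424 0.475 0.013]
leaf_edge 0.93 [377.1, 189.9] [ 0.572 -0.096  0.092]
leaf_edge 0.57 [278.3, 255.8] [0.379 0.202 0.007]
block_center 0.73 [315.9, 193.1] [0.572 0.089 0.021]
tin 0.8 [248.7, 176.4] [0.619 0.296 0.05 ]
hammer 0.67 [346.8, 145.6] [ 0.729 -0.009  0.02 ]
wirebrush 0.61 [339.5, 247.6] [0.404 0.014 0.021]
oil 0.57 [218.1, 162.8] [0.65  0.378 0.102]
```

View pics/top0.png

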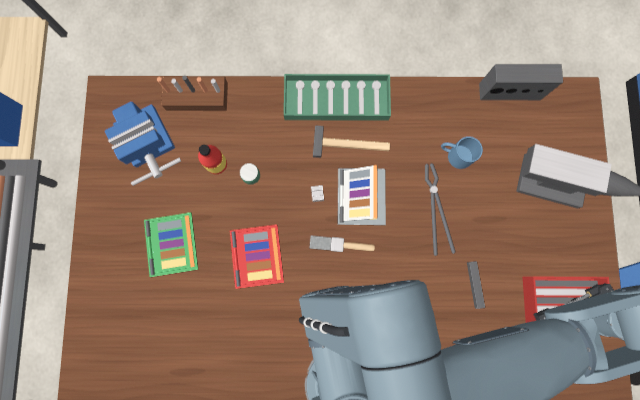

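View pics/scene0.png

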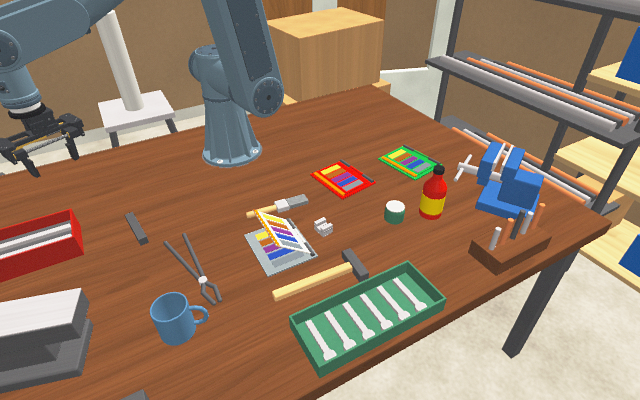

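```bash
python3 - <<'E'
import cv2
a=cv2.imread('pics/top0.png')[120:280,220:440]
cv2.imwrite('pics/topcrop.png',cv2.resize(a,None,fx=3.6,fy=3.6,interpolation=cv2.INTER_CUBIC))
E
```

```text
(no output)
```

View pics/topcrop.png

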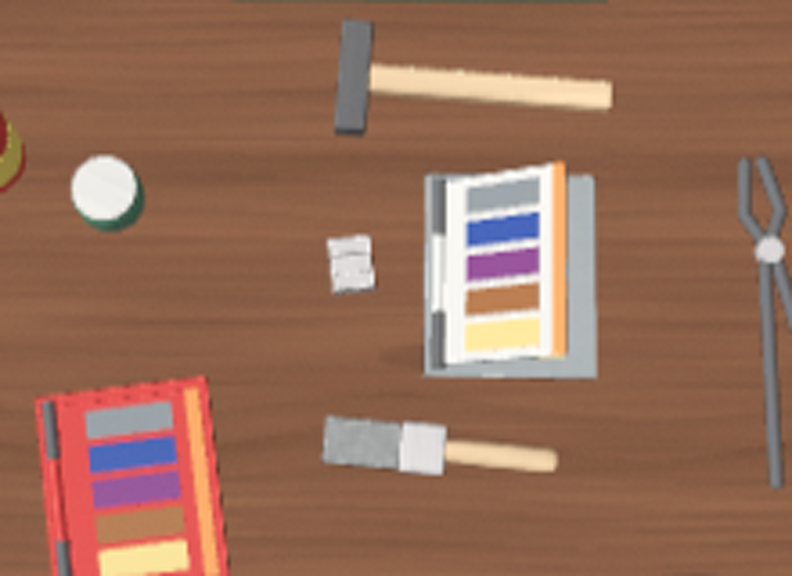

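The book fits at top px (362,196): a grey plate, spine on the left, leaf ajar on the right, and the block beside it. The red (257,256) and green (171,243) books are look-alikes. The block is at (317,193), the tin at (249,174), the hammer head at (318,141) and the brush at (328,244). Next I measure poses from the point cloud.

```bash
python3 - <<'E'
import numpy as np,cv2
d=np.load('top0.npz');C=d['C'];col=d['col'].astype(int)
sat=col.max(2)-col.min(2)
def rect(m,nm,zlo=None):
    pts=C[m];r=cv2.minAreaRect(pts[:,:2].astype(np.float32));print(nm,len(pts),np.round(r[0],4),np.round(r[1],4),round(r[2],1),'z',np.round(np.percentile(pts[:,2],[5,50,95]),4));return pts
U,V=np.meshgrid(range(640),range(400))
box=lambda a,b,c,e:(U>=a)&(U<=b)&(V>=c)&(V<=e)
print('table z',np.median(C[box(290,330,205,230)][:,2]), np.median(C[box(395,420,180,220)][:,2]))
# block
m=box(308,328,182,205)&(sat<25)&(C[...,2]>.012)
p=rect(m,'block')
# plate & leaf 
m=box(334,392,164,228)&(sat<30)&(C[...,2]>-.003)&(C[...,2]<.011)
m=cv2.morphologyEx(m.astype(np.uint8),cv2.MORPH_OPEN,np.ones((3,3)))>0
p=rect(m,'plate')
for r in [172,180,200,210,220]:
  q=np.where(m[r])[0]; print(r,C[r,q.min()],C[r,q.max()])
m=box(334,392,160,228)&(C[...,2]>.025)
p=rect(m,'leaf')
A=np.c_[p[:,0]*0+1,p[:,0],p[:,1]];s=np.linalg.lstsq(A,p[:,2],rcond=None)[0];print('leaf plane',s,'tilt',np.arctan(np.hypot(*s[1:])),'dir',np.degrees(np.arctan2(s[1],-s[2])), 'y at z=.011,x=.57',(.011-s[0]-s[1]*.57)/s[2])
o=box(370,392,160,228)&(col[...,0]>220)&(sat>100)&(C[...,2]>.05); p=rect(o,'orange')
dk=box(336,347,164,228)&(col.max(2)<110)&(C[...,2]<.03); p=rect(dk,'barrels')
for y in range(166,226,4): print(y,np.where(dk[y])[0])
for n,b in dict(tin=(236,264,160,188),hammer=(310,328,122,160),handle=(323,392,135,155),brush=(306,378,232,254)).items():
  m=box(*b)&(C[...,2]>.008); p=rect(m,n); print(p.min(0),p.max(0))
E
```

```text
table z 0.00035536440344130504 0.0001369810528683013
block 167 [0.5711 0.0818] [0.0449 0.035 ] 6.6 z [0.0149 0.0268 0.0335]
plate 531 [ 0.5658 -0.0585] [0.1778 0.1487] 0.7 z [0.0015 0.0061 0.0099]
172 [ 0.64527875 -0.112191    0.0020662 ] [ 0.64426754 -0.13065422  0.00669467]
180 [ 0.61872059 -0.11148618  0.00393819] [ 0.61794121 -0.12996688  0.00791059]
200 [ 0.55397275 -0.11968589  0.00506143] [ 0.55371961 -0.13202131  0.0068933 ]
210 [ 0.52169393 -0.10939385  0.00715045] [ 0.52217438 -0.13172066  0.00472643]
220 [ 0.48952863 -0.03060929  0.00802176] [ 0.48996964 -0.1242785   0.00852151]
leaf 1605 [ 0.4729 -0.0268] [0.1248 0.3679] 75.2 z [0.0292 0.0622 0.0918]
leaf plane [ 0.85276632 -1.24310141  1.43605502] tilt 1.0861787734949322 dir -139.11934596634566 y at z=.011,x=.57 -0.09275307377914398
orange 156 [ 0.5654 -0.0904] [0.0068 0.155 ] 89.2 z [0.085  0.0894 0.0951]
barrels 18 [0.5659 0.002 ] [0.0039 0.1638] 89.4 z [0.0105 0.0139 0.0214]
166 []
170 [343]
174 []
178 []
182 []
186 []
190 []
194 []
198 []
202 []
206 []
210 [342]
214 [342]
218 [342]
222 []
tin 330 [0.4963 0.1889] [0.4255 0.058 ] 38.1 z [0.0213 0.0499 0.0555]
[0.3109297  0.08051927 0.008488  ] [0.65836118 0.34075685 1.40707783]
hammer 341 [0.5546 0.0843] [0.0568 0.4862] 87.0 z [0.0165 0.0276 0.0337]
[0.3109297  0.04783988 0.00806176] [0.79884094 0.10546605 1.40707783]
handle 558 [0.57   0.0503] [0.1999 0.4818] 60.8 z [0.0117 0.0214 0.0271]
[ 0.3109297  -0.14691951  0.0081973 ] [0.76540102 0.08051927 1.40707783]
brush 653 [0.4097 0.0124] [0.1233 0.2059] 24.5 z [0.0117 0.0183 0.0239]
[ 0.3109297  -0.10685898  0.00810151] [0.4517254  0.10336379 1.40707783]
```

```bash
cat > g.py <<'E'
import sys
from h import *
from scipy.spatial.transform import Rotation as R
def to(*wps):
    s=ctrl.sense();M=R.from_quat(s['tool_rot']).as_matrix()
    print('t',round(s['clock'],2),'pos',np.round(s['eef_pos'],4),'head',round(np.degrees(np.arctan2(M[1,0],M[0,0])),1),'zax',np.round(M[:,2],3),'F',np.round(s['contact_force'],1),'w',round(s['gripper_width'],4))
    for w in wps: print(w,'inc mm',np.round(M.T@(np.array(w)-s['eef_pos'])*1000,1))
if __name__=='__main__': to(*[list(map(float,a.split(','))) for a in sys.argv[1:]])
E
python3 g.py 0.571,0.040,0.239
python3 - <<'E'
import numpy as np,cv2
d=np.load('top0.npz');C=d['C'];col=d['col'].astype(int);sat=col.max(2)-col.min(2)
for n,b in dict(tin=(240,260,162,184),head=(312,324,124,158),brush=(308,378,234,252)).items():
  a=C[b[2]:b[3],b[0]:b[1]].reshape(-1,3);a=a[(a[:,2]>.01)&(a[:,2]<.1)];print(n,np.percentile(a,2,axis=0),np.percentile(a,98,axis=0))
b=C[184:204,309:327];s=sat[184:204,309:327];p=b[(b[...,2]>.02)&(b[...,2]<.05)]
r=cv2.minAreaRect(p[:,:2].astype(np.float32));print(r,cv2.boxPoints(r))
E
```

```text
t 0.8 pos [ 0.2349 -0.5249  0.2387] head 24.1 zax [-0. -0. -1.] F [0.1 0.1 0. ] w 0.0884
[0.571, 0.04, 0.239] inc mm [ 5.375e+02 -3.783e+02 -3.000e-01]
tin [0.60255723 0.26630854 0.01842469] [0.65537351 0.31961135 0.05595755]
head [0.69097203 0.06418444 0.01714336] [0.78809364 0.09574707 0.03443205]
brush [ 0.3950041  -0.08697745  0.01112096] [0.43493462 0.10019849 0.02504841]
((0.5710705518722534, 0.08183500170707703), (0.044905081391334534, 0.035534199327230453), 6.639166831970215) [[0.5467144  0.09688707]
 [0.55082273 0.06159117]
 [0.5954267  0.06678293]
 [0.59131837 0.10207883]]
```

Request:
{"name": "move_arm", "arguments": {"increments": [[39,-27,0,-8,0],[78,-55,0,-16,0],[117,-83,0,-24,0],[156,-110,0,-32,0],[196,-138,0,-40,0]], "force": 20}}

```text
clock: 1.3
eef_pos: [0.3581, -0.3173, 0.239]
tool_rot: [0.846, 0.533, 0.0, 0.0]
contact_force: [0.2, 0.2, -0.5]
gripper_width: 0.0502
```

```bash
python3 g.py 0.571,0.040,0.239
```

```text
t 1.3 pos [ 0.3581 -0.3173  0.239 ] head 64.4 zax [ 0.001 -0.001 -1.   ] F [ 0.2  0.2 -0.5] w 0.0502
[0.571, 0.04, 0.239] inc mm [ 4.142e+02  3.770e+01 -1.000e-01]
```

Request:
{"name": "move_arm", "arguments": {"increments": [[42,4,0,-5,0],[88,8,0,-10,0],[134,12,0,-15,0],[180,16,0,-20,0],[226,20,0,-25.6,0]]}}

```text
clock: 1.8
eef_pos: [0.4745, -0.1204, 0.2393]
tool_rot: [0.706, 0.708, 0.0, 0.001]
contact_force: [0.1, -0.9, 0.2]
gripper_width: 0.0101
```

```bash
python3 g.py 0.571,0.040,0.15
```

```text
t 1.8 pos [ 0.4745 -0.1204  0.2393] head 90.2 zax [ 0.001 -0.001 -1.   ] F [ 0.1 -0.9  0.2] w 0.0101
[0.571, 0.04, 0.15] inc mm [160.1  97.   89.2]
```

Request:
{"name": "move_arm", "arguments": {"increments": [[38,23,10,0,0],[76,46,30,0,0],[114,69,50,0,0],[145,88,70,0,0],[160,97,85,0,0]]}}

```text
clock: 2.3
eef_pos: [0.5716, 0.0428, 0.1529]
tool_rot: [0.705, 0.709, 0.0, 0.0]
contact_force: [0.1, -0.4, -0.7]
gripper_width: 0.0005
```

```bash
python3 - <<'E'
from h import *
import g
p=imaging.grab_frame('wrist');save(p,'w1.png')
p=imaging.grab_frame('top');save(p,'t1.png')
g.to((.571,.040,.009))
E
```

```text
t 2.4 pos [0.57   0.0422 0.1517] head 90.4 zax [-0.003 -0.    -1.   ] F [-0.4  0.   0. ] w 0.0005
(0.571, 0.04, 0.009) inc mm [ -2.2   1.4 142.6]
```

View pics/w1.png

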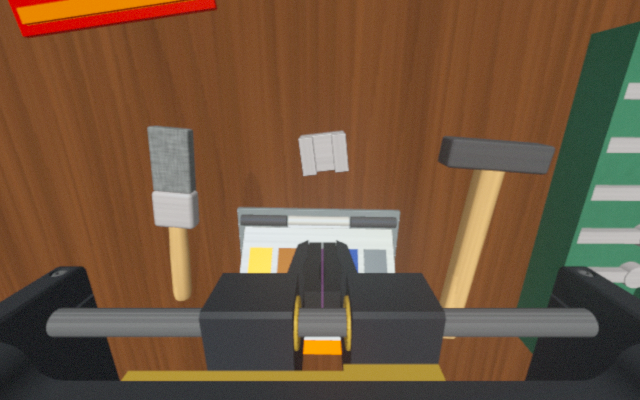

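The wrist view shows the block at (323,152), square with the closed fingers and clear of the spine barrels at row 222. I descend in the gap.

Request:
{"name": "move_arm", "arguments": {"increments": [[-2,1,30,0,0],[-2,1,65,0,0],[-2,1,95,0,0],[-2,1,118,0,0],[-2,1,132,0,0]]}}

```text
clock: 2.9
eef_pos: [0.5698, 0.0391, 0.0186]
tool_rot: [0.705, 0.709, -0.002, -0.002]
contact_force: [0.5, 1.0, 0.1]
gripper_width: 0.0004
```

```bash
python3 g.py 0.571,0.040,0.009 0.571,0.142,0.009
```

```text
t 2.9 pos [0.5698 0.0391 0.0186] head 90.3 zax [-0.005 -0.    -1.   ] F [0.5 1.  0.1] w 0.0004
[0.571, 0.04, 0.009] inc mm [0.9 1.3 9.6]
[0.571, 0.142, 0.009] inc mm [102.9   1.9   9.6]
```

Request:
{"name": "move_arm", "arguments": {"increments": [[1,1,6,0,0],[4,1,10,0,0],[9,1,10,0,0],[14,1,10,0,0],[19,1,10,0,0]]}}

```text
clock: 3.4
eef_pos: [0.5712, 0.0583, 0.0096]
tool_rot: [0.705, 0.709, -0.001, -0.001]
contact_force: [0.2, -2.4, 0.5]
gripper_width: 0.0004
```

Request:
{"name": "move_arm", "arguments": {"increments": [[6,0,0,0,0],[12,0,0,0,0],[18,0,0,0,0],[24,0,0,0,0],[30,0,0,0,0]]}}

```text
clock: 3.9
eef_pos: [0.5715, 0.0886, 0.01]
tool_rot: [0.705, 0.709, -0.001, -0.0]
contact_force: [0.7, -3.6, 2.8]
gripper_width: 0.0006
```

```bash
python3 - <<'E'
from h import *
import g
p=imaging.grab_frame('top');save(p,'t2.png');cv2.imwrite('pics/t2c.png',cv2.resize(cv2.imread('pics/t2.png')[120:280,220:440],None,fx=3.6,fy=3.6))
g.to((.571,.143,.009))
E
```

```text
t 3.95 pos [0.5713 0.0896 0.0098] head 90.4 zax [-0.002 -0.001 -1.   ] F [ 0.4 -1.9  1.1] w 0.0004
(0.571, 0.143, 0.009) inc mm [53.5  0.1  0.8]
```

View pics/t2c.png

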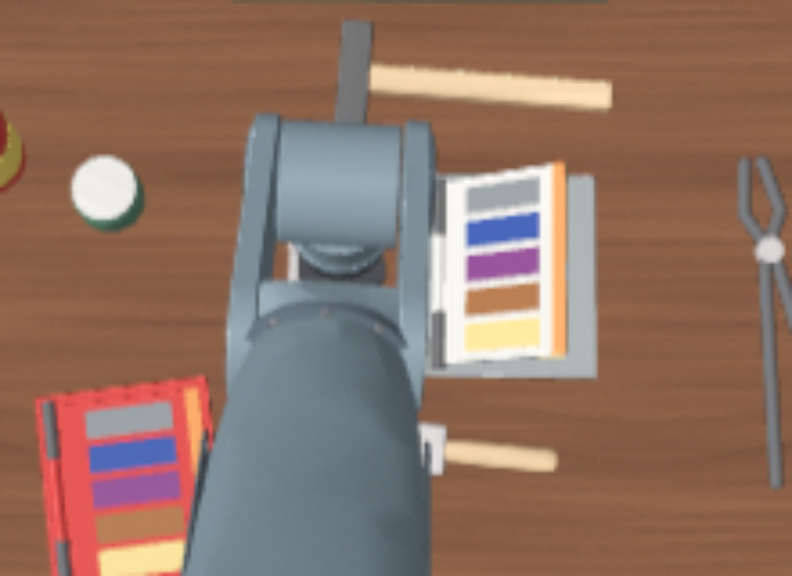

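Occluded from above, but the block is peeking out ahead of the fingers at (293,262) and the push force is steady at about 3 N. I continue.

Request:
{"name": "move_arm", "arguments": {"increments": [[6,0,0,0,0],[12,0,0,0,0],[18,0,0,0,0],[24,0,0,0,0],[30,0,0,0,0]]}}

```text
clock: 4.45
eef_pos: [0.571, 0.1201, 0.0098]
tool_rot: [0.705, 0.709, -0.001, -0.001]
contact_force: [-0.9, -3.8, 1.8]
gripper_width: 0.0008
```

Request:
{"name": "move_arm", "arguments": {"increments": [[6,0,0,0,0],[12,0,0,0,0],[18,0,0,0,0],[24,0,0,0,0],[27,0,0,0,0]]}}

```text
clock: 4.95
eef_pos: [0.5708, 0.1477, 0.0098]
tool_rot: [0.705, 0.71, -0.001, -0.001]
contact_force: [0.4, -3.2, 2.4]
gripper_width: 0.0004
```

```bash
python3 - <<'E'
from h import *
import g
p=imaging.grab_frame('wrist');save(p,'w2.png')
g.to((.571,.1,.17))
E
```

```text
t 5.0 pos [0.5708 0.148  0.0098] head 90.4 zax [-0.003 -0.    -1.   ] F [ 0.7 -0.5  0.7] w 0.0003
(0.571, 0.1, 0.17) inc mm [ -48.    -0.5 -160.2]
```

View pics/w2.png

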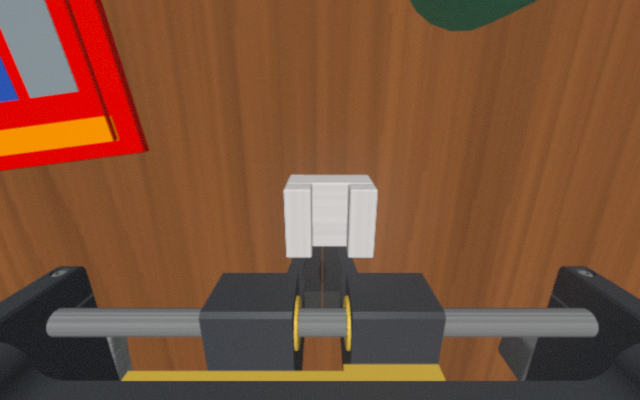

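Block is flush on the fingertip at (330,215), centre about y = 0.175 m (book about 0.17). Now I back off, lift and cross over the leaf.

Request:
{"name": "move_arm", "arguments": {"increments": [[-8,0,0,0,0],[-20,0,-30,0,0],[-40,0,-75,0,0],[-70,0,-120,0,0],[-110,0,-165,0,0]]}}

```text
clock: 5.5
eef_pos: [0.5715, 0.047, 0.1656]
tool_rot: [0.704, 0.71, -0.001, -0.001]
contact_force: [0.8, 0.2, 0.1]
gripper_width: 0.0004
```

Request:
{"name": "move_arm", "arguments": {"increments": [[-35,-1,-10,0,0],[-75,-2,-20,0,0],[-115,-3,-20,0,0],[-155,-4,-20,0,0],[-180,-4,-20,0,0]]}}

```text
clock: 6.0
eef_pos: [0.5684, -0.1357, 0.1852]
tool_rot: [0.705, 0.709, -0.001, -0.001]
contact_force: [-0.6, 0.6, -0.1]
gripper_width: 0.0006
```

```bash
python3 - <<'E'
from h import *
import g
p=imaging.grab_frame('top');save(p,'t3.png');C=cloud(p);np.savez('t3.npz',C=C,col=p['color'])
cv2.imwrite('pics/t3c.png',cv2.resize(cv2.imread('pics/t3.png')[120:280,220:440],None,fx=3.6,fy=3.6))
b=C[175:215,270:330].reshape(-1,3);q=b[(b[:,2]>.02)&(b[:,2]<.05)];print(cv2.minAreaRect(q[:,:2].astype(np.float32)),np.median(q[:,2]))
p=imaging.grab_frame('scene');save(p,'s3.png')
C=cloud(p);col=p['color'].astype(int)
o=(col[...,0]>200)&(col[...,1]>100)&(col[...,2]<90);o&=(C[...,0]>.45)&(C[...,0]<.68)&(C[...,1]<.0)&(C[...,1]>-.15)&(C[...,2]>.05)
print('orange',o.sum(),np.percentile(C[o],[5,50,95],axis=0))
g.to((.566,-.135,.065))
E
```

```text
((0.5716549754142761, 0.1775074601173401), (0.04334898293018341, 0.03517650067806244), 1.5141226053237915) 0.028922753103946874
orange 160 [[ 0.5017741  -0.0948111   0.05398947]
 [ 0.5379942  -0.08755184  0.08936041]
 [ 0.62997152 -0.04302735  0.09574086]]
t 6.1 pos [ 0.5686 -0.1363  0.1851] head 90.2 zax [-0.003  0.001 -1.   ] F [0.3 0.3 0.7] w 0.0003
(0.566, -0.135, 0.065) inc mm [  1.3  -2.3 120.1]
```

View pics/s3.png

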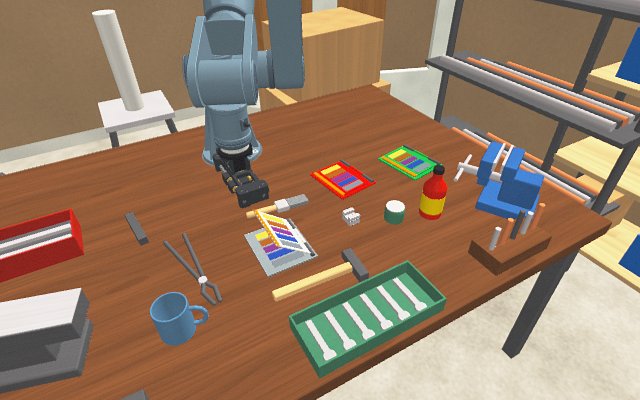

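View pics/t3c.png

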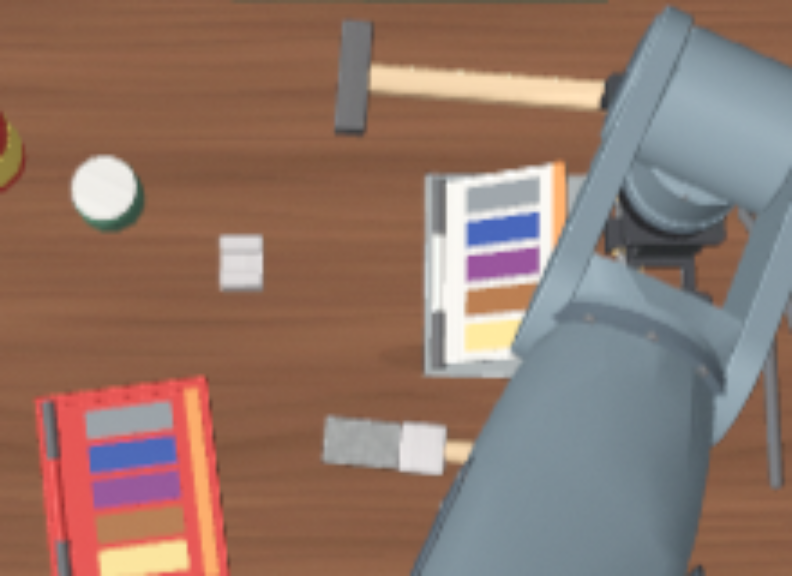

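Block is at world (0.572, 0.178), book y about 0.174, so it is clear; the other tools are unmoved. Now I go down beside the leaf's free edge and compute the arc.

Request:
{"name": "move_arm", "arguments": {"increments": [[1,-2,30,0,0],[1,-2,65,0,0],[1,-2,95,0,0],[1,-2,115,0,0],[1,-2,122,0,0]]}}

```text
clock: 6.6
eef_pos: [0.5642, -0.1333, 0.0601]
tool_rot: [0.705, 0.709, -0.001, -0.004]
contact_force: [-0.2, -0.4, 0.6]
gripper_width: 0.0005
```

```bash
python3 - <<'E'
from h import *
import g
g.to((.566,-.106,.063))
hy,hz=.004,.009
for t in np.arange(.7,3.2,.1):
    if t<=1.58: y=hy-.13*np.cos(t)-.002*np.sin(t)-.009; z=hz+.13*np.sin(t)-.03
    else:
        y=hy-.1*np.cos(t)-.002*np.sin(t)-.009; z=hz+.1*np.sin(t)-.002*np.cos(t)
    print(round(t,2),round(y*1000),round(z*1000))
E
```

```text
t 6.6 pos [ 0.5642 -0.1333  0.0601] head 90.3 zax [-0.007  0.004 -1.   ] F [-0.2 -0.4  0.6] w 0.0005
(0.566, -0.106, 0.063) inc mm [27.3  1.9 -2.8]
0.7 -106 63
0.8 -97 72
0.9 -87 81
1.0 -77 88
1.1 -66 95
1.2 -54 100
1.3 -42 104
1.4 -29 107
1.5 -16 109
1.6 -4 109
1.7 6 108
1.8 16 107
1.9 25 104
2.0 35 101
2.1 44 96
2.2 52 91
2.3 60 85
2.4 67 78
2.5 74 70
2.6 80 62
2.7 85 54
2.8 89 44
2.9 92 35
3.0 94 25
3.1 95 15
```

Request:
{"name": "move_arm", "arguments": {"increments": [[14,1,-1,0,0],[24,2,-3,0,0],[32,2,-8,0,0],[37,2,-13,0,0],[46,2,-21,0,0]]}}

```text
clock: 7.1
eef_pos: [0.5666, -0.0877, 0.0833]
tool_rot: [0.705, 0.709, -0.002, -0.003]
contact_force: [-2.5, -4.3, 0.4]
gripper_width: 0.0008
```

```bash
python3 - <<'E'
from h import *
import g
g.to((.566,-.054,.1))
p=imaging.grab_frame('scene');save(p,'s4.png');cv2.imwrite('pics/s4c.png',cv2.resize(cv2.imread('pics/s4.png')[150:300,200:400],None,fx=4,fy=4))
E
```

```text
t 7.1 pos [ 0.5666 -0.0877  0.0833] head 90.3 zax [-0.006  0.001 -1.   ] F [-2.5 -4.3  0.4] w 0.0008
(0.566, -0.054, 0.1) inc mm [ 33.7  -0.5 -16.6]
```

View pics/s4c.png

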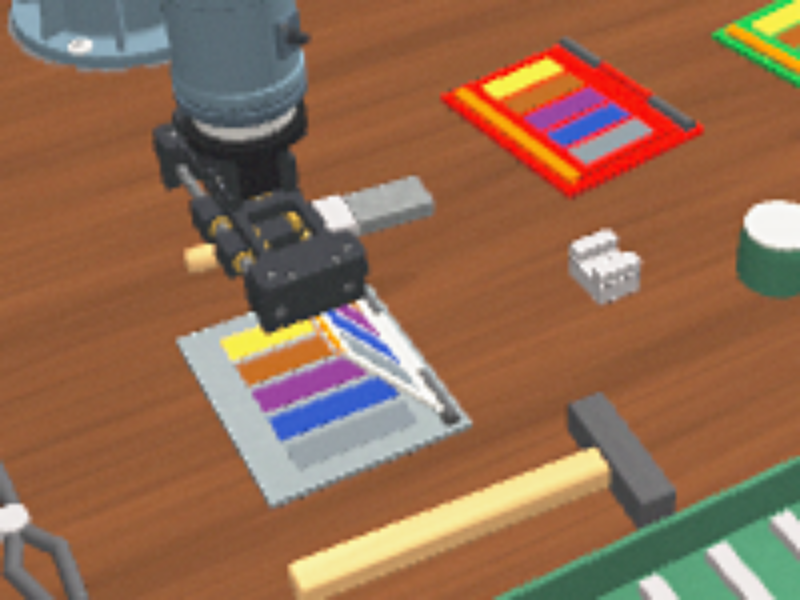

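Leaf is rising with 4–5 N on the finger. I continue along the arc.

Request:
{"name": "move_arm", "arguments": {"increments": [[5,0,-3,0,0],[11,0,-7,0,0],[18,0,-10,0,0],[26,0,-14,0,0],[34,0,-17,0,0]]}}

```text
clock: 7.65
eef_pos: [0.5681, -0.0519, 0.1028]
tool_rot: [0.705, 0.709, -0.0, -0.001]
contact_force: [1.8, -3.0, 2.6]
gripper_width: 0.0006
```

Request:
{"name": "move_arm", "arguments": {"increments": [[7,0,-2,0,0],[14,0,-4,0,0],[21,0,-6,0,0],[28,0,-7,0,0],[36,0,-8,0,0]]}}

```text
clock: 8.15
eef_pos: [0.5678, -0.0152, 0.1106]
tool_rot: [0.705, 0.709, -0.0, -0.001]
contact_force: [1.4, -2.1, -0.1]
gripper_width: 0.0002
```

```bash
python3 - <<'E'
from h import *
import g
g.to((.566,.025,.104))
p=imaging.grab_frame('scene');save(p,'s5.png');cv2.imwrite('pics/s5c.png',cv2.resize(cv2.imread('pics/s5.png')[150:300,200:400],None,fx=4,fy=4))
E
```

```text
t 8.15 pos [ 0.5678 -0.0152  0.1106] head 90.3 zax [-0.002  0.002 -1.   ] F [ 1.4 -2.1 -0.1] w 0.0002
(0.566, 0.025, 0.104) inc mm [40.2 -1.5  6.7]
```

View pics/s5c.png

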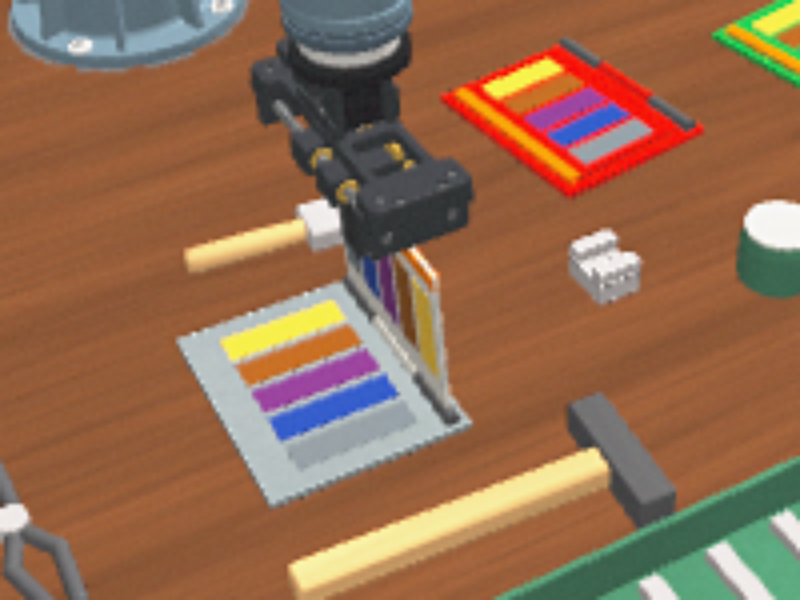

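The leaf is about upright, with its edge at (420,260) in the crop. I carry on over the top: +y while descending.

Request:
{"name": "move_arm", "arguments": {"increments": [[8,0,1,0,0],[16,0,2,0,0],[24,0,3,0,0],[32,0,4,0,0],[40,0,6,0,0]]}}

```text
clock: 8.7
eef_pos: [0.5671, 0.0266, 0.1044]
tool_rot: [0.705, 0.709, -0.0, -0.002]
contact_force: [0.3, -2.6, 0.0]
gripper_width: 0.0007
```

Request:
{"name": "move_arm", "arguments": {"increments": [[8,0,3,0,0],[16,0,7,0,0],[23,0,11,0,0],[30,0,16,0,0],[35,0,20,0,0]]}}

```text
clock: 9.2
eef_pos: [0.5667, 0.0624, 0.0839]
tool_rot: [0.705, 0.709, -0.0, -0.002]
contact_force: [2.4, -2.1, -0.0]
gripper_width: 0.0004
```

```bash
python3 - <<'E'
from h import *
import g
g.to((.566,.074,.07),(.566,.085,.054),(.566,.095,.015))
p=imaging.grab_frame('scene');save(p,'s6.png');cv2.imwrite('pics/s6c.png',cv2.resize(cv2.imread('pics/s6.png')[150:300,200:400],None,fx=4,fy=4))
E
```

```text
t 9.2 pos [0.5667 0.0624 0.0839] head 90.4 zax [-0.003  0.002 -1.   ] F [ 2.4 -2.1 -0. ] w 0.0004
(0.566, 0.074, 0.07) inc mm [11.5 -0.6 13.9]
(0.566, 0.085, 0.054) inc mm [22.5 -0.5 30. ]
(0.566, 0.095, 0.015) inc mm [32.4 -0.3 69. ]
```

View pics/s6c.png

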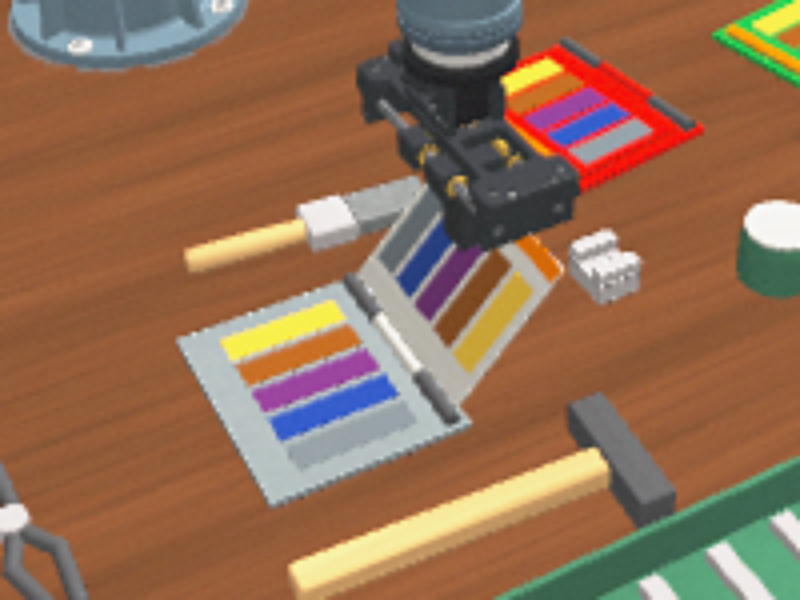

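The leaf is now past upright and following the finger. I push it on down.

Request:
{"name": "move_arm", "arguments": {"increments": [[6,0,7,0,0],[11,0,14,0,0],[15,0,20,0,0],[19,0,25,0,0],[23,0,31,0,0]]}}

```text
clock: 9.75
eef_pos: [0.5658, 0.0862, 0.0518]
tool_rot: [0.705, 0.709, -0.001, -0.003]
contact_force: [0.0, -1.8, 1.3]
gripper_width: 0.0006
```

Request:
{"name": "move_arm", "arguments": {"increments": [[2,0,6,0,0],[4,0,12,0,0],[6,0,18,0,0],[8,0,24,0,0],[9,0,30,0,0]]}}

```text
clock: 10.25
eef_pos: [0.5655, 0.0953, 0.0213]
tool_rot: [0.705, 0.709, -0.001, -0.003]
contact_force: [0.8, -0.3, 0.9]
gripper_width: 0.0004
```

```bash
python3 g.py .567,.095,.015 .567,.095,.011
```

```text
t 10.25 pos [0.5655 0.0953 0.0213] head 90.4 zax [-0.005  0.002 -1.   ] F [ 0.8 -0.3  0.9] w 0.0004
[0.567, 0.095, 0.015] inc mm [-0.3  1.5  6.3]
[0.567, 0.095, 0.011] inc mm [-0.3  1.5 10.3]
```

Request:
{"name": "move_arm", "arguments": {"increments": [[0,0,3,0,0],[0,0,6,0,0],[0,0,8,0,0],[0,0,9,0,0],[0,0,10,0,0]]}}

```text
clock: 10.75
eef_pos: [0.5653, 0.0954, 0.0113]
tool_rot: [0.705, 0.709, -0.001, -0.003]
contact_force: [-3.7, 2.1, 10.9]
gripper_width: 0.0005
```

```bash
python3 g.py
```

```text
t 10.75 pos [0.5653 0.0954 0.0113] head 90.4 zax [-0.005  0.003 -1.   ] F [-3.7  2.1 10.9] w 0.0005
```

Force rises to about 11 N at z = 11 mm, which is the end stop. A short extra press, then I lift clear.

Request:
{"name": "move_arm", "arguments": {"increments": [[0,0,0.5,0,0],[0,0,1,0,0],[0,0,1,0,0],[0,0,1,0,0],[0,0,1,0,0]]}}

```text
clock: 11.25
eef_pos: [0.5654, 0.0954, 0.0113]
tool_rot: [0.705, 0.71, -0.001, -0.003]
contact_force: [-4.0, 0.7, 10.1]
gripper_width: 0.0004
```

Request:
{"name": "move_arm", "arguments": {"increments": [[0,0,-10,0,0],[0,0,-40,0,0],[0,0,-80,0,0],[0,0,-120,0,0],[0,0,-160,0,0]]}}

```text
clock: 11.75
eef_pos: [0.5659, 0.0948, 0.1732]
tool_rot: [0.705, 0.709, -0.001, -0.003]
contact_force: [0.9, 0.3, -0.2]
gripper_width: 0.0004
```

Request:
{"name": "move_arm", "arguments": {"increments": [[-35,0,-15,0,0],[-75,0,-30,0,0],[-115,0,-40,0,0],[-155,0,-40,0,0],[-195,0,-40,0,0]]}}

```text
clock: 12.25
eef_pos: [0.5674, -0.102, 0.214]
tool_rot: [0.705, 0.71, -0.001, -0.002]
contact_force: [0.8, 0.5, 0.2]
gripper_width: 0.0005
```

Request:
{"name": "move_arm", "arguments": {"increments": [[-35,0,0,0,0],[-75,0,0,0,0],[-110,0,0,0,0],[-130,0,0,0,0],[-130,0,0,0,0]]}}

```text
clock: 12.75
eef_pos: [0.568, -0.2345, 0.2139]
tool_rot: [0.706, 0.708, -0.001, -0.002]
contact_force: [0.3, 0.2, -0.2]
gripper_width: 0.0005
```

```bash
python3 - <<'E'
from h import *
import g
p=imaging.grab_frame('top');save(p,'t7.png');C=cloud(p);col=p['color'].astype(int)
cv2.imwrite('pics/t7c.png',cv2.resize(cv2.imread('pics/t7.png')[120:280,220:440],None,fx=3.6,fy=3.6))
b=C[175:215,270:305].reshape(-1,3);q=b[(b[:,2]>.02)&(b[:,2]<.05)];print('block',cv2.minAreaRect(q[:,:2].astype(np.float32)),np.median(q[:,2]))
for y in np.arange(.02,.16,.01):
    m=(abs(C[...,1]-y)<.005)&(abs(C[...,0]-.566)<.07);print(round(y,3),np.round(np.median(C[m][:,2]),4),np.round(np.percentile(C[m][:,2],[10,90]),4))
g.to()
E
```

```text
block ((0.5713918805122375, 0.1774551421403885), (0.0434047132730484, 0.034825824201107025), 0.48102232813835144) 0.029187196795580572
0.02 0.0105 [0.0074 0.0142]
0.03 0.0115 [0.0082 0.0154]
0.04 0.0117 [0.0076 0.0152]
0.05 0.0121 [0.0084 0.0148]
0.06 0.012 [0.0084 0.0158]
0.07 0.0121 [0.0087 0.0159]
0.08 0.012 [0.0089 0.0159]
0.09 0.0121 [0.0081 0.015 ]
0.1 0.0121 [0.0086 0.0158]
0.11 0.0116 [0.0081 0.0159]
0.12 0.0111 [0.0077 0.0156]
0.13 0.0119 [0.0076 0.0155]
0.14 0.0015 [-0.0032  0.0079]
0.15 0.0004 [-0.0029  0.0043]
0.16 0.0022 [-0.0022  0.0243]
t 12.8 pos [ 0.5681 -0.2326  0.2138] head 90.3 zax [-0.004  0.002 -1.   ] F [ 0.3 -0.6  0.2] w 0.0004
```

View pics/t7c.png

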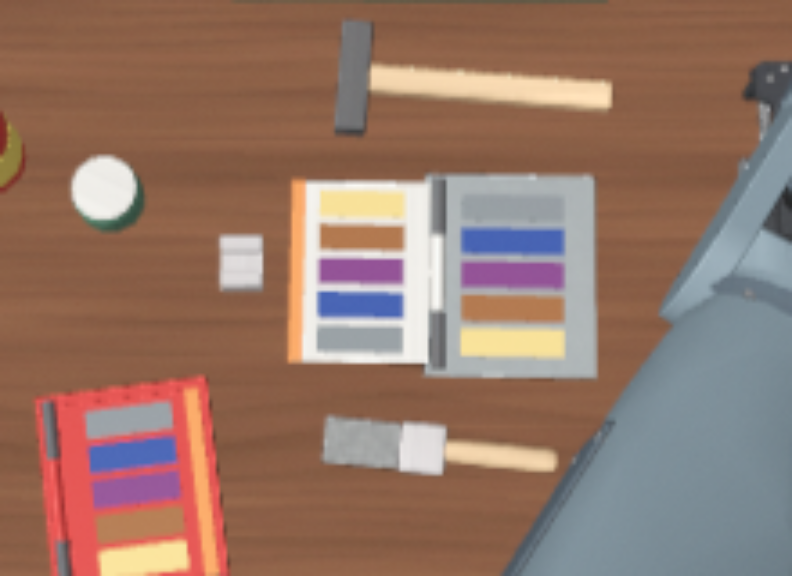

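The leaf lies flat: its face is at a uniform 11–12 mm out to y = 0.13. The block is clear, the arm is well above everything, and nothing else has moved.

```bash
python3 -c "
from bench import ctrl
print(ctrl.job_done())"
```

```text
the job is handed in; nothing more can be done
None
```

The block is clear of the landing place and the leaf lies flat on the left. I handed the job in at about 12.8 s of the 54 s allowed; no verdict is reported.

- **Block:** I pushed it left along the bench with the closed fingertips, using about 3–4 N. It ended at book y ≈ 174 mm (at least 148 needed). Its top is at 29 mm, so it is still upright on the bench.
- **Leaf:** I turned it from about 0.7 rad over the spine with readings of about 1–5 N, then pressed it to its stop at about 11 N. Its top face measured 10.5–12 mm above the bench out to the free edge; flat is 11 mm.
- **Surroundings:** In the last top picture the hammer, brush and tin look unmoved. The tongs, mug and offcut were not rechecked, and the oil bottle showed only at the edge of the picture.
- **Robot:** It finished at about 0.21 m height, right of the book, with no contact force.

No check failed or disagreed.

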